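# Unbolt the hatch of the large sample chest

### The arm

A 7-joint arm with a two-finger parallel gripper is mounted at the origin on a cart in front of the work surface, level with it; the furniture and walls round the work are solid. World frame = base frame: x ahead of the robot, y to its left, z up, the work surface at z = 0. Lengths are in m, angles in rad, forces in N, time in s.
With the tool pointing down it reaches from about 0.4 to 0.85 m from the base axis. Payload 10.4 kg.
Tool frame: the origin (TCP) lies midway between the tips of the shut fingers; the grasp point (between the pads) lies 19 mm behind it (r.grip_point_offset is the distance from the TCP to the grasp point, in m); z points along the fingers, y is the direction in which the jaws open and shut (so a half turn about z gives the same grasp; the last joint's range is limited). The gripper opens to 87 mm and grips with 3 to 60 N. Pads are 19 mm wide; open, the fingers measure 117 mm over their backs; the gripper's body (75 mm by 190 mm) begins 51 mm behind the grasp point.
Start: joints at [1.189, 0.332, -0.065, 1.46, 0.022, 1.35, -0.088], TCP at [0.219, -0.585, 0.223] pointing down, gripper open.
Joint ranges: [-2.6, 2.6], [-0.5, 2.12], [-1.47, 1.34], [0.16, 2.42], [-1.27, 4.41], [0.06, 2.06], [-2.6, 2.6]. Speed limits (rad/s): [2.22, 2.22, 2.79, 2.79, 3.14, 3.14, 3.14].

### API

Orientations are given as a unit quaternion [w, x, y, z].
In Python, from rig import r gives the robot as it stands. The module is installed in compiled form; this text tells all that it offers.
- The arm moves only by the tool send_rows, never from a script. Its argument "motion" is a list of rows, each an object with "angular": the turn, a rotation vector about the world's x, y, z in rad, a list of three; "slide": the shift along the world's x, y, z in cm, a list of three; "grip": the closure in counts, from 0 (fully open) to 255 (shut). A call has 1 to 5 rows; each row is the pose to reach, as a shift and turn from the pose measured when the call began; what a row does not reach only later rows make up. A row lasts 1/8 s, in which the tool goes at most 62.5 mm and 10.7 degrees, less where a joint would pass 70% of its speed; a pose out of reach is approached as far as the arm can. A call with a gripper value outside its range is refused whole. The fingers move at their own pace and stop on an object; "force" is the grip in N (left out, the last holds). Time passes only in rows, so rows that repeat a pose let the fingers close. It gives the time, the measured TCP pose, the force and the opening at its end, in the units of the state.
- r.read_state(): the state, without advancing time (a new reading comes with each control period).
- r.capture(name): name is "scene" or "top"; returns (picture, depth): 480x640x3 uint8, red, green, blue; 480x640 float32, m along the optical axis (not along the pixel's ray), 0 where there is no reading.
- r.camera_model(name): a dict with "K" (3x3 intrinsics, pixels), "D" ([k1, k2, p1, p2, k3] as OpenCV has them; the pictures are not rectified), "rvec" (rotation vector, rad) and "tvec" (3), from world to camera coordinates, as OpenCV has them. Camera axes: x right, y down, z forward; pixel columns grow to the right and rows downward; lengths in m; the calibration is good to about 2 mm. A picture is of the moment at which its call begins. camera_model takes no time and is no camera call.
- r.sign_off(): hands the job in, once; it reports no verdict.
Trained networks look in the newest picture that a camera, given by its name, has taken for a name from the list of things; names that differ only in an ending like _2 or _b are one class to them, and where a whole thing is asked for, a point or a joint stands for the part that bears it (a point fixed in the world has none). Each returns a list of dicts, best first, with "conf" (0 to 1); they miss things now and then, are a little off and sometimes report something else, mostly with a low value. They report only what shows in the picture. A call takes as long as a camera call.
- r.find_in(camera, name): "centre" ([x, y, z] in m, in world coordinates, good to about 4 mm: the middle of the surface that is visible of it).
- r.place_of(camera, name): "centre" ([x, y, z] in m, in world coordinates, good to about 4 mm: a listed point, or the origin of a listed thing).
The state is a dict: "t": time; "q": joint angles; "joint_vel": joint speeds; "joint_efforts": joint torques, N m; "eef_pos": TCP position; "tcp_rot": TCP orientation; "wrist_force": force on the tool from outside, world axes, zero at the start; "moment": the same for the moment, N m; "width": opening from 0.0 (shut) to 1.0 (fully open).
Only numpy, scipy, OpenCV 4.12 (cv2) and the standard library are available. Lean on these libraries where they do the work, as an engineer would, in place of code of your own. Each camera call takes 0.05 s, during which the arm holds its last target. There are 200 camera calls.

### The job

Unbolt the hatch of the larger of the two grey sample chests: lift the handle of its barrel bolt up out of its notch until it stands about upright, then slide the bolt out of its keeper, all the way back to the end of its travel, and let go. Leave the smaller chest bolted as it is.

Things in the scene. Friction and masses are not known exactly. Their poses are not given: they have to be found in the camera images.
- large_chest: larger chest: fixed grey box 170 x 230 mm (x, y), white hatch on top at z = 88 mm; left or right of the small one. Origin: centre of underside; its x points away from the robot, y left, z up. Steel barrel bolt on the hatch, rod along y, axis at x -20, z 105 mm. Bolt shut: ball of the handle at x -58, y -30, z 123 mm. Keeper on the rim at y -80 to -98 mm. The hatch itself stays shut
- large_chest_bolt (a joint): slide of the large chest's bolt, m: 0 fully in its keeper, 0.045 fully back at its stop; grows to the chest's +y, the handle moves with it. Friction 1.5 N, stays where left. Left of the notch a slot for the upright handle runs between two rails to y +34 mm; guide barrel on the right. Rails, barrel and keeper: up to 30 mm over the hatch, within 16 mm of the rod's axis
- large_chest_handle (a joint): turn of that bolt's handle about the rod, rad: 0 leaning to the chest's -x, 25 degrees above level, in its notch; 1.13 upright, stop at 1.3. Stem 8 mm thick, black ball of 18 mm diameter at its end, centre 42 mm from the rod's axis. Below about 0.55 the notch (2 mm play along y) blocks the bolt. Starts at 0 to 0.2. Friction 1.2 N at the ball, stays where left
- small_chest_bolt (a joint): slide of the bolt on the smaller chest (fixed grey box 110 x 150 mm, 58 mm high, with a bolt just like the other), m: 0 fully in its keeper; to be left alone

How it is judged:
On the way:
1. the large chest's bolt handle is lifted clear of its notch (more than 0.6 rad) while the bolt is still in (less than 10 mm back) (value of joint large_chest_handle above 0.6 rad and value of joint large_chest_bolt below 0.01 m).
At the end, for the whole second after the job is handed in: the large chest's bolt is slid back at least 33 mm of its 45 mm travel and at rest, the handle let go, and the small chest's bolt is still shut (moved less than 6 mm) (value of joint large_chest_bolt above 0.033 m and velocity of joint large_chest_bolt below 0.01 m/s and value of joint small_chest_bolt below 0.006 m); the robot touches nothing.
It fails at once if the small chest's bolt is drawn (value of joint small_chest_bolt above 0.006 m).
It also fails if it takes over 38 s, if anything falls off the work surface, if the arm or the gripper's body presses on something with over 40 N, if the wrist force passes 120 N, or if a joint passes its speed limit or range.

## Working session

There is one attempt and no reset: what is moved stays moved. The work goes in short steps, Python scripts to look and compute and a tool call to move; the robot and the scene stay as the last step left them, time stands still between calls to the robot, and variables do not carry over. Pictures are saved under pics/ and viewed, about 8 in all and at most 12, crops included, and the job is handed in when it is done.

Besides the shell and the picture viewer there is one more tool, called as name([rows], argument=value, ...), one row to a line, values as JSON. send_rows: Moves the arm, as the interface text tells. Its arguments: {"type":"object","properties":{"motion":{"type":"array"},"force":{"type":"number"}},"required":["motion"]}

```bash
mkdir -p pics; cat > h.py <<'E'
import numpy as np, cv2
from rig import r
def pts(cam,depth):
    m=r.camera_model(cam);K,D=np.array(m["K"]),np.array(m["D"])
    R,_=cv2.Rodrigues(np.array(m["rvec"],float));t=np.array(m["tvec"],float).ravel()
    v,u=np.mgrid[:480,:640]
    n=cv2.undistortPoints(np.stack([u,v],-1).reshape(-1,1,2).astype(np.float64),K,D).reshape(480,640,2)
    P=np.dstack([n*depth[...,None],depth])
    return (P-t)@R
def px(cam,P):
    m=r.camera_model(cam)
    return cv2.projectPoints(np.array(P,float).reshape(-1,3),np.array(m["rvec"],float),np.array(m["tvec"],float),np.array(m["K"]),np.array(m["D"]))[0].reshape(-1,2)
def snap(cam,name):
    p,d=r.capture(cam);cv2.imwrite(f"pics/{name}.png",p[...,::-1]);return p,d
E
python3 - <<'E'
from h import *
np.set_printoptions(precision=4,suppress=True)
s=r.read_state();print(s["t"],s["eef_pos"],s["tcp_rot"],s["wrist_force"])
ims=[]
for c in("scene","top"):
    p,d=snap(c,c+"0");ims.append(p);np.save(c+".npy",d)
    for n in("large_chest","large_chest_handle","small_chest_bolt"):
        print(c,n,[(np.round(x["centre"],4),round(x["conf"],2)) for x in r.place_of(c,n)][:3],[(np.round(x["centre"],4),round(x["conf"],2)) for x in r.find_in(c,n)][:3])
print(r.read_state()["t"])
E
```

```text
0.0 [ 0.2193 -0.5848  0.2218] [-0.0007  0.9839  0.1784 -0.0002] [-0.2282 -0.0355  0.5104]
scene large_chest [(array([ 0.5171, -0.1571,  0.0017]), 0.71)] [(array([ 0.49  , -0.1216,  0.0858]), 0.64)]Traceback (most recent call last):
  File "<stdin>", line 8, in <module>
ValueError: it knows: large_chest
```

View pics/scene0.png

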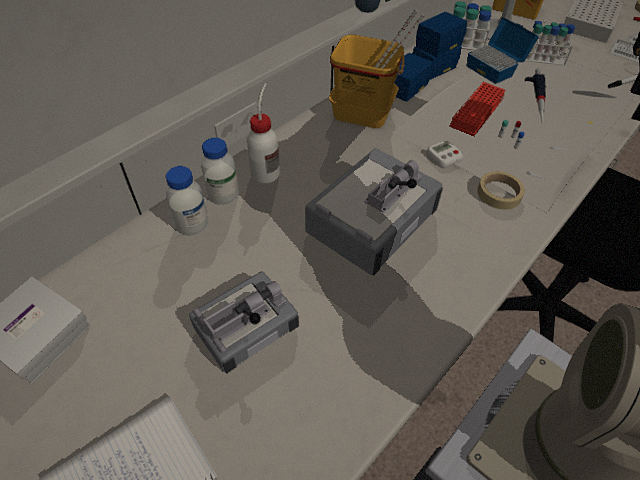

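The scene picture shows the large chest at about (375,205), with its bolt's black ball near (411,182). The small chest is at about (245,320), with its ball near (254,318).

```bash
python3 - <<'E'
from h import *
np.set_printoptions(precision=4,suppress=True)
p,d=snap("top","top0")
print([(np.round(x["centre"],4),round(x["conf"],2)) for x in r.place_of("top","large_chest")])
W=pts("top",d)
m=(abs(W[...,2]-.088)<.006)&(d>0)&(abs(W[...,0]-.517)<.2)&(abs(W[...,1]+.157)<.2)
print("hatch rect",m.sum(),cv2.minAreaRect(W[m][:,:2].astype(np.float32)))
# dark pixels above hatch
g=p.max(2)
for c in("top","scene"):
    if c=="scene": p,d=snap("scene","scene1");W=pts("scene",d)
    k=(p.max(2)<50)&(W[...,2]>.095)&(W[...,2]<.16)&(d>0)&(np.hypot(W[...,0]-.517,W[...,1]+.157)<.13)
    v,u=np.nonzero(k);print(c,k.sum(),np.median(u),np.median(v),np.median(W[k],0) if k.any() else 0, W[k].max(0) if k.any() else 0)
    b=px(c,[[.517,-.157,.1]])[0].astype(int);x0=max(b[0]-80,0);y0=max(b[1]-60,0)
    cv2.imwrite(f"pics/{c}crop.png",cv2.resize(p[y0:y0+120,x0:x0+160,::-1],None,fx=5,fy=5,interpolation=2));print(x0,y0)
E
```

```text
[(array([ 0.516 , -0.1579, -0.0002]), 0.55)]
hatch rect 9753 ((0.5129585266113281, -0.1561909317970276), (0.1685720533132553, 0.22830483317375183), 2.389726161956787)
top 272 418.0 264.0 [ 0.4891 -0.1883  0.1121] [ 0.5134 -0.1223  0.1381]
318 188
scene 312 398.0 183.0 [ 0.4894 -0.1846  0.1112] [ 0.5066 -0.1204  0.1363]
294 126
```

View pics/topcrop.png

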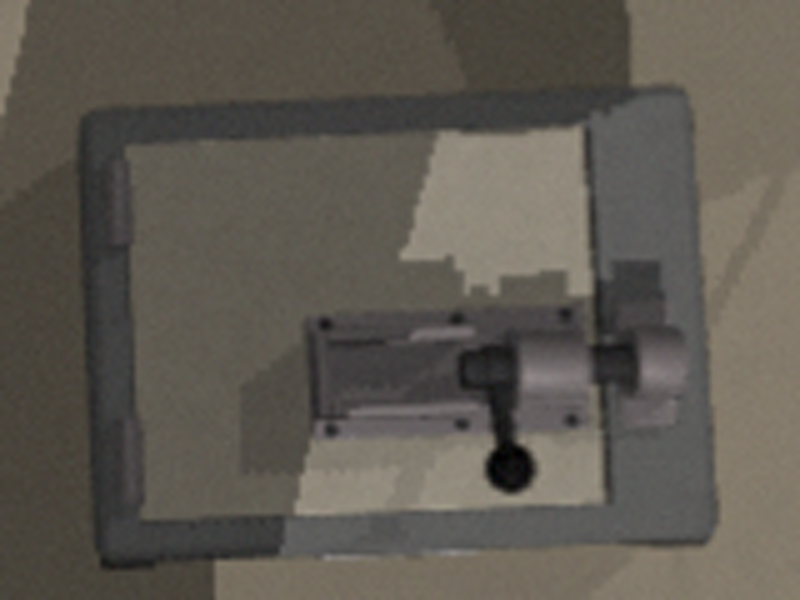

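View pics/scenecrop.png

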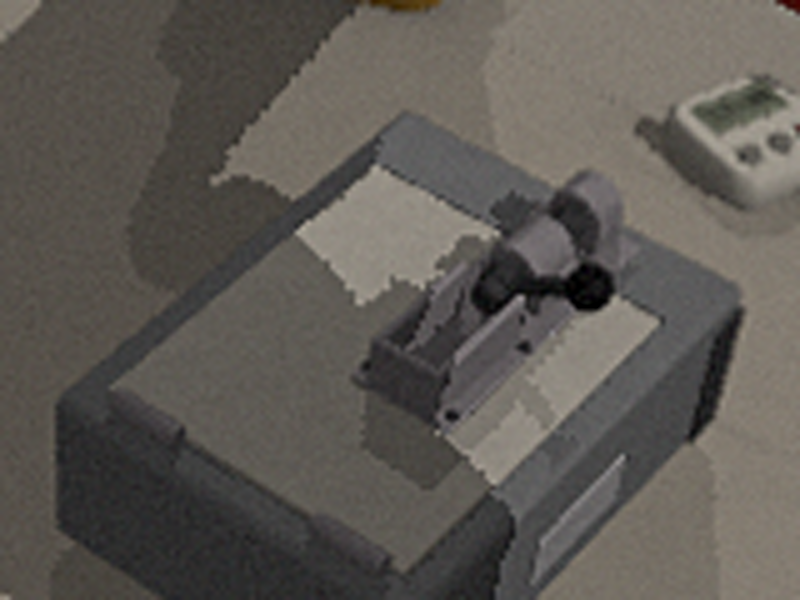

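```bash
python3 - <<'E'
from h import *
np.set_printoptions(precision=4,suppress=True)
P=[];uv=[(510/5+318,468/5+188),(590/5+294,287/5+126)]
for c,q in zip(("top","scene"),uv):
    m=r.camera_model(c);R,_=cv2.Rodrigues(np.array(m["rvec"],float))
    P.append((np.hstack([R,np.array(m["tvec"],float).reshape(3,1)]),cv2.undistortPoints(np.array([[q]]),np.array(m["K"]),np.array(m["D"])).reshape(2,1)))
    W=pts(c,np.load("scene.npy") if c=="scene" else r.capture("top")[1]);print(c,W[int(q[1]),int(q[0])])
X=cv2.triangulatePoints(P[0][0],P[1][0],P[0][1],P[1][1]).ravel();X=X[:3]/X[3];print("ball",X,[px(c,X)[0]-q for c,q in zip(("top","scene"),uv)])
a=np.radians(2.39);C=np.array([.515,-.157]);Rz=np.array([[np.cos(a),-np.sin(a)],[np.sin(a),np.cos(a)]])
print("pred th=0",C+Rz@[-.058,-.03],"th=.2",C+Rz@[-.02-.042*np.cos(.636),-.03],.105+.042*np.sin(.636),"axis",C+Rz@[-.02,-.03])
s=r.read_state();print(s["t"],s["eef_pos"])
E
```

```text
top [ 0.4579 -0.1888  0.1323]
scene [ 0.4551 -0.1854  0.131 ]
ball [ 0.4571 -0.19    0.1254] [array([-0.0447, -0.0723]), array([0.0795, 0.0082])]
pred th=0 [ 0.4583 -0.1894] th=.2 [ 0.4625 -0.1892] 0.12994725615183375 axis [ 0.4963 -0.1878]
0.35 [ 0.2194 -0.5851  0.2224]
```

send_rows([
  {"slide": [3,5,0],"angular": [0,0,-0.08],"grip": 0},
  {"slide": [6,10,0],"angular": [0,0,-0.16],"grip": 0},
  {"slide": [9,15,0],"angular": [0,0,-0.24],"grip": 0},
  {"slide": [12,20,0],"angular": [0,0,-0.317],"grip": 0},
  {"slide": [15,25,0],"angular": [0,0,-0.317],"grip": 0},
], force=10)

```text
t: 0.98
eef_pos: [0.3702, -0.3334, 0.2226]
tcp_rot: [0.0, 1.0, 0.02, 0.0]
wrist_force: [1.1, 0.5, -0.4]
width: 1.001
```

Remaining: (8.7, 14.4, -2.2).

send_rows([
  {"slide": [3,5,0],"angular": [0,0,0],"grip": 0},
  {"slide": [6,10,0],"angular": [0,0,0],"grip": 0},
  {"slide": [8.7,14.4,0],"angular": [0,0,0],"grip": 0},
  {"slide": [8.7,14.4,-3],"angular": [0,0,0],"grip": 0},
  {"slide": [8.7,14.4,-3],"angular": [0,0,0],"grip": 0},
])

```text
t: 1.6
eef_pos: [0.4561, -0.1888, 0.1911]
tcp_rot: [-0.001, 1.0, 0.021, -0.001]
wrist_force: [-0.1, -0.0, 0.6]
width: 1.004
```

```bash
python3 - <<'E'
from h import *
p,d=snap("scene","s2");s=r.read_state();print(s["t"],s["eef_pos"],s["tcp_rot"],s["wrist_force"],px("scene",[[.457,-.189,.125],s["eef_pos"]]))
cv2.imwrite("pics/s2c.png",cv2.resize(p[106:256,310:510,::-1],None,fx=4,fy=4))
E
```

```text
1.65 [ 0.45657758 -0.18964208  0.19241661] [-8.64948553e-05  9.99798016e-01  2.00894254e-02 -5.79221639e-04] [-0.02774378 -0.88703117  0.73244481] [[411.79125812 183.87448134]
 [418.10312535 155.99557975]]
```

View pics/s2c.png

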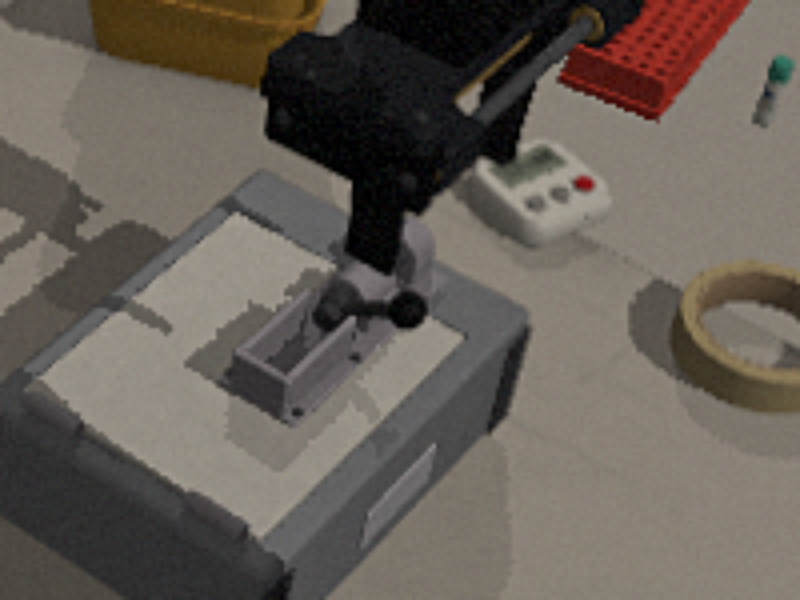

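The gripper is above the ball, which sits at crop (408,310), and everything around it is clear. I'm descending now.

send_rows([
  {"slide": [0,0,-3],"angular": [0,0,0],"grip": 0},
  {"slide": [0,0,-6],"angular": [0,0,0],"grip": 0},
  {"slide": [0,0,-8.5],"angular": [0,0,0],"grip": 0},
  {"slide": [0,0,-8.5],"angular": [0,0,0],"grip": 80},
  {"slide": [0,0,-8.5],"angular": [0,0,0],"grip": 150},
], force=15)

```text
t: 2.28
eef_pos: [0.4573, -0.1904, 0.1091]
tcp_rot: [0.0, 1.0, 0.02, 0.0]
wrist_force: [1.0, 0.2, 0.1]
width: 0.856
```

send_rows([
  {"slide": [0,0,0],"angular": [0,0,0],"grip": 255},
  {"slide": [0,0,0],"angular": [0,0,0],"grip": 255},
  {"slide": [0,0,0],"angular": [0,0,0],"grip": 255},
  {"slide": [0,0,0],"angular": [0,0,0],"grip": 255},
  {"slide": [0,0,0],"angular": [0,0,0],"grip": 255},
])

```text
t: 2.9
eef_pos: [0.4573, -0.1904, 0.109]
tcp_rot: [0.0, 1.0, 0.02, 0.0]
wrist_force: [-0.4, 0.7, -0.8]
width: 0.287
```

send_rows([
  {"slide": [0,0,0],"angular": [0,0,0],"grip": 255},
  {"slide": [0,0,0],"angular": [0,0,0],"grip": 255},
  {"slide": [0,0,0],"angular": [0,0,0],"grip": 255},
  {"slide": [0,0,0],"angular": [0,0,0],"grip": 255},
])

```text
t: 3.4
eef_pos: [0.4572, -0.1899, 0.1089]
tcp_rot: [0.0, 1.0, 0.02, 0.0]
wrist_force: [-1.2, 5.6, 2.0]
width: 0.19
```

send_rows([
  {"slide": [0.2,0.1,0.37],"angular": [0,0,0],"grip": 255},
  {"slide": [0.49,0.1,0.73],"angular": [0,0,0],"grip": 255},
  {"slide": [0.8,0.13,1.05],"angular": [0,0,0],"grip": 255},
  {"slide": [1.12,0.15,1.34],"angular": [0,0,0],"grip": 255},
])

```text
t: 3.9
eef_pos: [0.4684, -0.1889, 0.1225]
tcp_rot: [0.0, 1.0, 0.02, -0.0]
wrist_force: [0.8, -0.7, -3.3]
width: 0.192
```

Forces are small and the grip is holding. Continuing the arc: a further 2.44 cm along x and 0.9 cm in z.

send_rows([
  {"slide": [0.37,0.02,0.24],"angular": [0,0,0],"grip": 255},
  {"slide": [0.75,0.03,0.46],"angular": [0,0,0],"grip": 255},
  {"slide": [1.57,0.06,0.76],"angular": [0,0,0],"grip": 255},
  {"slide": [2.4,0.1,0.88],"angular": [0,0,0],"grip": 255},
  {"slide": [2.4,0.1,0.88],"angular": [0,0,0],"grip": 255},
])

```text
t: 4.53
eef_pos: [0.4938, -0.1878, 0.1318]
tcp_rot: [0.0, 1.0, 0.02, 0.001]
wrist_force: [0.9, -0.0, 3.0]
width: 0.189
```

```bash
python3 - <<'E'
from h import *
p,d=snap("scene","s3")
cv2.imwrite("pics/s3c.png",cv2.resize(p[106:256,310:510,::-1],None,fx=4,fy=4))
E
```

```text
(no output)
```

View pics/s3c.png

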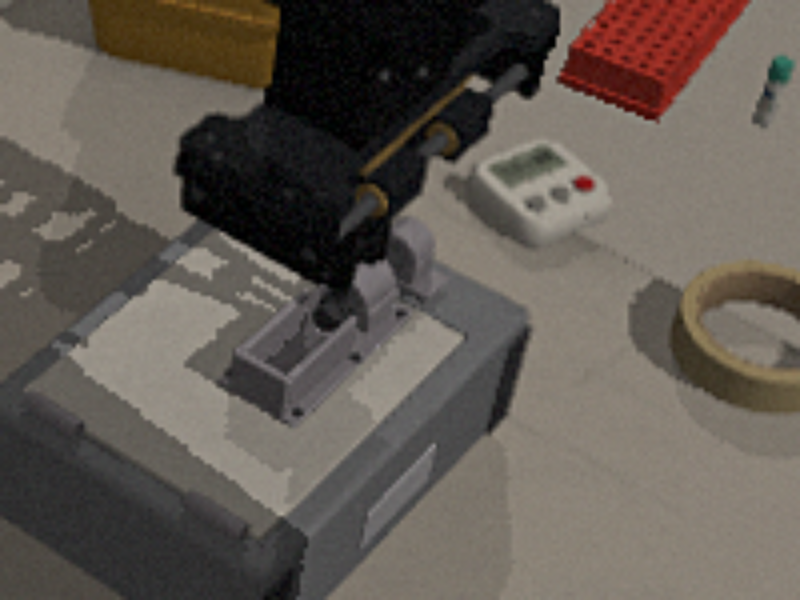

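The handle is upright between the fingers, above the rod end at crop (335,300). Next I slide the bolt along the chest's +y.

send_rows([
  {"slide": [-0.03,0.8,0],"angular": [0,0,0],"grip": 255},
  {"slide": [-0.07,1.6,0],"angular": [0,0,0],"grip": 255},
  {"slide": [-0.1,2.4,0],"angular": [0,0,0],"grip": 255},
  {"slide": [-0.13,3.2,0],"angular": [0,0,0],"grip": 255},
  {"slide": [-0.13,3.2,0],"angular": [0,0,0],"grip": 255},
])

```text
t: 5.2
eef_pos: [0.4921, -0.1545, 0.1318]
tcp_rot: [-0.0, 1.0, 0.021, 0.001]
wrist_force: [-2.1, 0.7, 1.6]
width: 0.189
```

send_rows([
  {"slide": [-0.03,0.6,0],"angular": [0,0,0],"grip": 255},
  {"slide": [-0.05,1.1,0],"angular": [0,0,0],"grip": 255},
  {"slide": [-0.05,1.3,0],"angular": [0,0,0],"grip": 255},
  {"slide": [-0.05,1.3,0],"angular": [0,0,0],"grip": 255},
])

```text
t: 5.7
eef_pos: [0.4915, -0.1426, 0.1318]
tcp_rot: [0.001, 1.0, 0.02, 0.001]
wrist_force: [-0.3, -5.7, 0.3]
width: 0.189
```

The arm has moved 45 mm and I feel the stop as about -5.7 N in y. Releasing.

send_rows([
  {"slide": [0,0,0],"angular": [0,0,0],"grip": 120},
  {"slide": [0,0,0],"angular": [0,0,0],"grip": 120},
  {"slide": [0,0,0],"angular": [0,0,0],"grip": 120},
  {"slide": [0,0,0],"angular": [0,0,0],"grip": 120},
  {"slide": [0,0,0],"angular": [0,0,0],"grip": 120},
])

```text
t: 6.32
eef_pos: [0.4915, -0.1425, 0.1318]
tcp_rot: [0.001, 1.0, 0.02, 0.001]
wrist_force: [-0.8, 0.6, 0.5]
width: 0.518
```

send_rows([
  {"slide": [0,0,2],"angular": [0,0,0],"grip": 120},
  {"slide": [0,0,5],"angular": [0,0,0],"grip": 120},
  {"slide": [0,0,10],"angular": [0,0,0],"grip": 120},
  {"slide": [-4,0,12],"angular": [0,0,0],"grip": 120},
  {"slide": [-4,0,12],"angular": [0,0,0],"grip": 120},
])

```text
t: 6.95
eef_pos: [0.4509, -0.1431, 0.2538]
tcp_rot: [0.002, 1.0, 0.019, 0.002]
wrist_force: [0.1, 0.3, -0.4]
width: 0.531
```

```bash
python3 - <<'E'
from h import *
p,d=snap("scene","s4");s=r.read_state();print(s["t"],s["eef_pos"],s["wrist_force"],s["width"])
print(px("scene",[.494,-.143,.147]))
cv2.imwrite("pics/s4c.png",cv2.resize(p[106:256,310:510,::-1],None,fx=4,fy=4))
E
```

```text
7.0 [ 0.45144964 -0.14287913  0.25263957] [0.33654143 0.06015312 0.20801126] 0.5314179290819898
[[382.21891604 178.03537709]]
```

View pics/s4c.png

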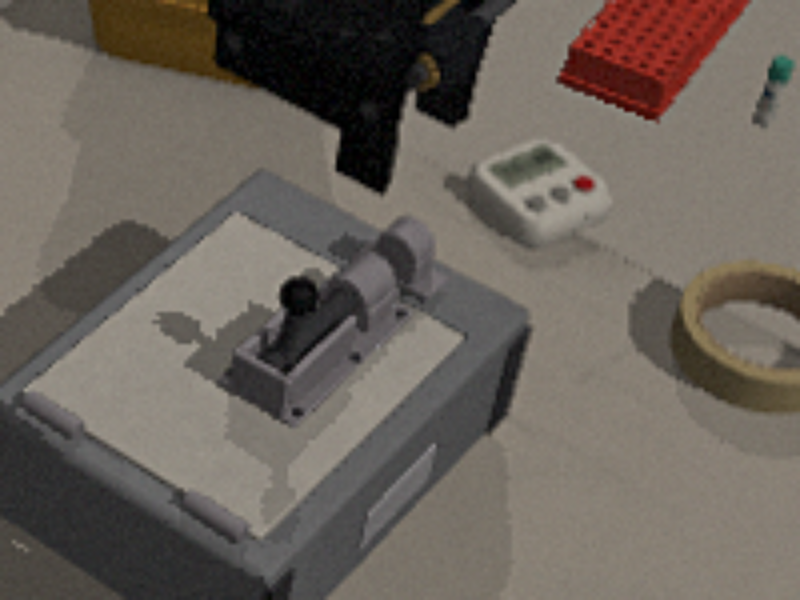

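The ball stands upright at crop (298,294), which is pixel (384.5,179.5), against (382,178) predicted for a fully drawn bolt. The keeper is empty and the gripper is clear.

```bash
python3 -c "
from rig import r
print(r.sign_off(), r.read_state()['t'])"
```

```text
the job is handed in; nothing more can be done
the job is handed in; nothing more can be done
```

I unbolted the large chest's hatch and handed the job in about 7 s into the 38 s allowed; the sign-off gives no verdict. I gripped the handle's ball from above, swung it about upright, slid the bolt back along the chest's +y, then let go and lifted clear.

- **Bolt travel:** the tool moved about 45 mm and then met the end stop at roughly 6 N.
- **Last picture:** the handle stands upright, about 3 px from where I predicted it for a fully drawn bolt, the keeper is empty, and the gripper is clear with near-zero wrist force.
- **Small chest:** the arm never went near it, but I did not check its bolt again in the last picture.
- **Not measured:** I judged the joint values from the tool pose and the picture, since they cannot be read directly.

No check failed or disagreed.

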